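Lock down and crisscross-tighten a filter holder

TASK

Lock the steel filter holder onto its stand by swinging its cam lever up and over until it snaps past centre and stays shut. Then tighten the four wing knobs on its lid clockwise, evenly and crisscross (one knob, the one opposite, then the other two), in two rounds: about an eighth of a turn each in the first round, and only when all four have had that, each on to its stop in the second. Leave the glassware, bottles and tin around it undisturbed.

Things in the scene. Friction and masses are not known exactly. Their poses are not given: they have to be found in the camera images.
- lid_centre (a point): centre of the top face of the filter holder's round steel lid (210 mm across, top face 103 mm above the bench). The holder is bolted to an aluminium plate stand 240 x 340 x 12 mm. A low inlet stub (50 mm across) rises 28 mm from the lid here. Axes: z up, y horizontal towards the cam lever's clamp, x horizontal, square to y, pointing roughly away from the robot.
- lever_pivot (a point): point on the horizontal axle of the cam lever, 70 mm above the bench, between two dark steel cheeks (each 34 mm wide, 82 mm tall, 44 mm over their outsides). It lies 20 mm along x and 152 mm along y from the lid's centre. The axle runs along this point's y axis; the lever swings in its x-z plane; x and z as for the lid.
- lever_grip (a point): centre of the black crossbar (round, 22 mm thick, 36 mm long, lying along the axle's direction) at the end of the steel cam lever (rod 10 mm thick), 70 mm from the axle. With the fingers shut and pointing down it can be pushed over from its far side, level towards the pivot's -x, the fingertips following its height. It twists out of a pinch that does not turn with it. The axes of this point turn with the lever.
- lever (a joint): angle of the cam lever, rad. 0: open, pointing along the pivot's +x and 25 degrees (0.436 rad) above level. It grows as the lever is swung up and over towards the pivot's -x; the hard end is 2.27 (25 degrees above level on the other side). A spring resists with up to about 6 N at the crossbar until 1.75 (centre), then snaps the lever on to 2.27 and holds it; let go before centre, it falls back to 0.
- knob0_grip (a point): grip point on the axis of the black wing of wing knob 0, 131 mm above the bench, 2 mm above the middle of the wing; wing 42 mm long (this point's x axis), 14 mm thick (y axis, grip across this), 30 mm tall (from 11 to 41 mm above the lid). Knobs 0, 1, 2, 3 follow one another round the lid, 85 mm from its centre, 120 mm between neighbours; this one is on the +x +y side of the lid. Knob 0 is opposite knob 2.
- knob0 (a joint): angle of knob 0, rad, growing clockwise seen from above (tightening); stays where left (friction about 0.12 N m). It starts at 0.05 to 0.3; hard stop, fully tight, at 1.9, where the wing lies square to the line from the knob to the lid's centre.
- knob1_grip (a point): grip point on the axis of the black wing of wing knob 1, 131 mm above the bench, 2 mm above the middle of the wing; wing 42 mm long (this point's x axis), 14 mm thick (y axis, grip across this), 30 mm tall (from 11 to 41 mm above the lid). Knobs 0, 1, 2, 3 follow one another round the lid, 85 mm from its centre, 120 mm between neighbours; this one is on the -x +y side of the lid. Knob 1 is opposite knob 3.
- knob1 (a joint): angle of knob 1, rad, growing clockwise seen from above (tightening); stays where left (friction about 0.12 N m). It starts at 0.05 to 0.3; hard stop, fully tight, at 1.9, where the wing lies square to the line from the knob to the lid's centre.
- knob2_grip (a point): grip point on the axis of the black wing of wing knob 2, 131 mm above the bench, 2 mm above the middle of the wing; wing 42 mm long (this point's x axis), 14 mm thick (y axis, grip across this), 30 mm tall (from 11 to 41 mm above the lid). Knobs 0, 1, 2, 3 follow one another round the lid, 85 mm from its centre, 120 mm between neighbours; this one is on the -x -y side of the lid. Knob 2 is opposite knob 0.
- knob2 (a joint): angle of knob 2, rad, growing clockwise seen from above (tightening); stays where left (friction about 0.12 N m). It starts at 0.05 to 0.3; hard stop, fully tight, at 1.9, where the wing lies square to the line from the knob to the lid's centre.
- knob3_grip (a point): grip point on the axis of the black wing of wing knob 3, 131 mm above the bench, 2 mm above the middle of the wing; wing 42 mm long (this point's x axis), 14 mm thick (y axis, grip across this), 30 mm tall (from 11 to 41 mm above the lid). Knobs 0, 1, 2, 3 follow one another round the lid, 85 mm from its centre, 120 mm between neighbours; this one is on the +x -y side of the lid. Knob 3 is opposite knob 1.
- knob3 (a joint): angle of knob 3, rad, growing clockwise seen from above (tightening); stays where left (friction about 0.12 N m). It starts at 0.05 to 0.3; hard stop, fully tight, at 1.9, where the wing lies square to the line from the knob to the lid's centre.
- beaker: glass beaker, 68 mm across, 90 mm tall, upright; origin under its centre; a bystander, to be left alone
- dish: shallow glass dish, 90 mm across, 18 mm tall; origin under its centre; a bystander, to be left alone
- washbottle: white plastic wash bottle with red cap, 60 mm across, 170 mm tall, upright; origin under its centre; a bystander, to be left alone
- jar: amber glass jar with black lid, 56 mm across, 70 mm tall; origin under its centre; a bystander, to be left alone
- tin: flat aluminium tin, 80 mm across, 30 mm tall; origin under its centre; a bystander, to be left alone

How it is judged:
By the outcome, as a careful person would: the job done as asked, in the order asked, and still so for the second after the job is handed in, with the robot touching nothing.
It also fails if it takes over 72 s, if anything falls off the work surface, if the arm or the gripper's body presses on something with over 40 N, if the wrist force passes 120 N, or if a joint passes its speed limit or range.

ROBOT

A 6-joint arm with a two-finger parallel gripper is mounted at the origin on the work surface. World frame = base frame: x ahead of the robot, y to its left, z up, the work surface at z = 0. Lengths are in m, angles in rad, forces in N, time in s.
With the tool pointing down it reaches from about 0.275 to 0.825 m from the base axis. Payload 5.2 kg.
Tool frame: the origin (TCP) lies between the finger pads; the fingertips stand r.tip_reach ahead of it and the grasp point (between the pads) lies 11 mm behind it (r.tip_reach is the distance from the TCP to the fingertips, in m); z points along the fingers, y is the line along which they close (so a half turn about z gives the same grasp; the last joint's range is limited). The gripper opens to 93 mm and grips with 3 to 60 N. Pads are 15 mm wide; open, the fingers measure 128 mm over their backs; the gripper's body (75 mm by 188 mm) begins 65 mm behind the grasp point.
Start: joints at [1.052, 0.259, 1.535, -0, 1.348, -0.203], TCP at [0.171, 0.523, 0.227] pointing down, gripper open.
Joint ranges: [-3.14, 3.14], [-0.91, 2.08], [0.19, 2.58], [-1.22, 4.36], [0.22, 2.71], [-3.12, 3.12]. Speed limits (rad/s): [2.57, 2.57, 3.14, 3.14, 3.14, 3.14].

INTERFACE

Orientations are given as a unit quaternion [w, x, y, z].
In Python, from rig import r, eyes gives the robot as it stands. The module is installed in compiled form; this text tells all that it offers.
- The arm moves only by the tool move_arm, never from a script. Its argument "increments" is a list of rows, each a list of 6 numbers: the shift along the world's x, y, z in cm, then the turn, a rotation vector about the world's x, y, z in rad. In form: [[dx, dy, dz, ax, ay, az], ...]. A call has 1 to 10 rows; each row is the pose to reach, as a shift and turn from the pose commanded when the call began; what a row does not reach only later rows make up. A row lasts 1/12 s, in which the tool goes at most 41.7 mm and 7.16 degrees, less where a joint would pass 70% of its speed; a pose out of reach is approached as far as the arm can. A call with a gripper value outside its range is refused whole. "grip" is the finger opening in cm, from 0 to 9.3, set as the call begins (left out, the last holds). The fingers move at their own pace and stop on an object; "squeeze" is the grip in N (left out, the last holds). Time passes only in rows, so rows that repeat a pose let the fingers close. It gives the time, the measured TCP pose, the force, the opening and the grip force at its end, in the units of the state.
- r.observe(): the state, without advancing time (a new reading comes with each control period).
- eyes.capture(name): name is "scene" or "top" or "wrist"; returns (picture, depth): 480x640x3 uint8, red, green, blue; 480x640 float32, m along the optical axis (not along the pixel's ray), 0 where there is no reading.
- eyes.camera_info(name): a dict with "fx", "fy", "cx", "cy" (pixels), "extrinsics" (4x4, takes a point from camera to world coordinates); the wrist camera has in their place "tool_from_camera" (4x4, takes a point from camera to tool coordinates, whose origin is the TCP and whose axes are the flange's). Camera axes: x right, y down, z forward; pixel columns grow to the right and rows downward; lengths in m; the calibration is good to about 2 mm. A picture is of the moment at which its call begins: read the wrist's pose just before it. camera_info takes no time and is no camera call.
- r.close_job(): hands the job in; it is judged then, once.
The state is a dict: "t": time; "joints": joint angles; "joint_velocities": joint speeds; "tau": joint torques, N m; "tool_pos": TCP position; "tool_rot": TCP orientation; "force": force on the tool from outside, world axes, zero at the start; "wrist_torque": the same for the moment, N m; "grip_width": finger opening in m; "grip_force": force on a finger pad.
Only numpy, scipy, OpenCV 4.12 (cv2) and the standard library are available. Lean on these libraries where they do the work, as an engineer would, in place of code of your own. Each camera call takes 0.05 s, during which the arm holds its last target. There are 200 camera calls.

## Working session

There is one attempt and no reset: what is moved stays moved. The work goes in short steps, Python scripts to look and compute and a tool call to move; the robot and the scene stay as the last step left them, time stands still between calls to the robot, and variables do not carry over. Pictures are saved under pics/ and viewed, at most 10 in all, crops included, and the job is handed in when it is done.

Besides the shell and the picture viewer there is one more tool, called after "Call:" by a JSON object that holds its "op" and its "data". move_arm: Moves the arm, as the interface text tells. Its arguments: {"type":"object","properties":{"increments":{"type":"array"},"grip":{"type":"number"},"squeeze":{"type":"number"}},"required":["increments"]}

```bash
mkdir -p pics; python3 - <<'E'
from rig import r,eyes
import cv2,numpy as np
for n in ("scene","top"):
    p,d=eyes.capture(n); cv2.imwrite(f"pics/{n}0.png",p[:,:,::-1]); np.savez(f"{n}0.npz",p=p,d=d)
    print(n,{k:np.round(v,4).tolist() if hasattr(v,'__len__') else v for k,v in eyes.camera_info(n).items()})
print(eyes.camera_info("wrist")); s=r.observe(); print(s,r.tip_reach)
E
```

```text
scene {'fx': 485.7420597744016, 'fy': 485.7420597744016, 'cx': 313.18219897985665, 'cy': 244.04586875344862, 'extrinsics': [[0.8803, 0.2685, -0.3912, 1.029], [0.474, -0.5331, 0.7008, -0.7874], [-0.0204, -0.8024, -0.5965, 0.7642], [0.0, 0.0, 0.0, 1.0]]}
top {'fx': 561.6277820959376, 'fy': 561.6277820959376, 'cx': 306.7450189749568, 'cy': 231.38631402516148, 'extrinsics': [[-0.0219, -0.9944, 0.1033, 0.4537], [-0.9998, 0.0221, 0.0006, -0.0134], [-0.0028, -0.1033, -0.9946, 1.3719], [0.0, 0.0, 0.0, 1.0]]}
{'fx': 330.5902923771158, 'fy': 330.5902923771158, 'cx': 318.3861717358226, 'cy': 239.0473630000408, 'tool_from_camera': array([[ 9.66325066e-04, -9.71369915e-01, -2.37570102e-01,
         6.59709297e-02],
       [ 9.99999532e-01,  9.30211643e-04,  2.64111557e-04,
        -9.83836130e-04],
       [-3.55595451e-05, -2.37570247e-01,  9.71370360e-01,
        -1.57424127e-01],
       [ 0.00000000e+00,  0.00000000e+00,  0.00000000e+00,
         1.00000000e+00]])}
{'t': 0.1, 'joints': array([ 1.05218938e+00,  2.59236558e-01,  1.53595591e+00,  5.08555096e-06,
        1.34799968e+00, -2.02833078e-01]), 'joint_velocities': array([-1.68013152e-03, -9.40664432e-05, -2.59054506e-03,  1.72647728e-03,
       -9.74942509e-04,  1.58746464e-04]), 'tau': array([ 2.88359690e-03, -4.38206434e+01, -2.84644818e+01,  7.19437748e-02,
        3.61639867e-02, -7.66440598e-05]), 'tool_pos': array([0.17055835, 0.52239012, 0.22592601]), 'tool_rot': array([-2.84588512e-04,  1.57232284e-01,  9.87561324e-01, -7.47401190e-04]), 'force': array([-0.28143159, -0.31102737, -0.19708139]), 'wrist_torque': array([-0.01155163,  0.02999495,  0.02606205]), 'grip_force': 0.0, 'grip_width': 0.09312304836968302} 0.008
```

View pics/top0.png

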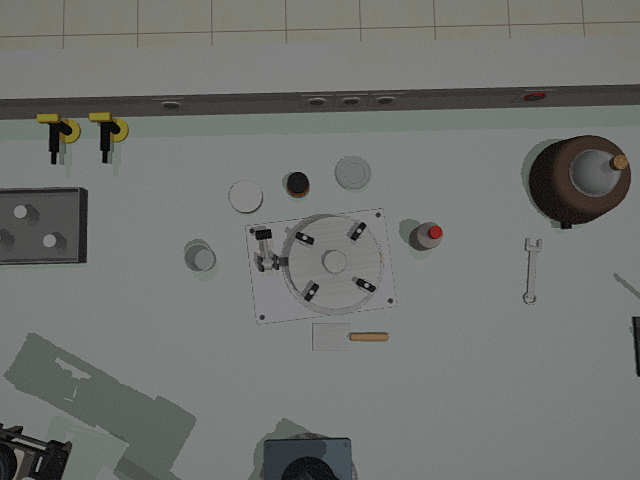

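View pics/scene0.png

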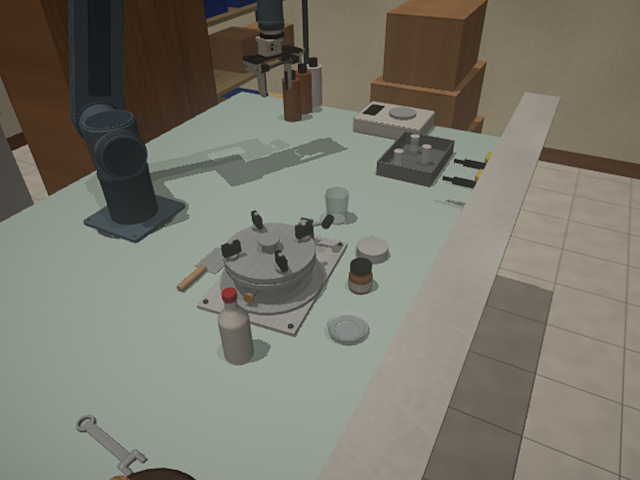

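The top view shows the holder with its stub at (334,262). Knobs 0 to 3 are near (305,238), (312,291), (366,285) and (357,231), and the lever crossbar is at (263,235), pointing away from the robot. The scene view shows the same, and the area around the lever is free.

```bash
cat > h.py <<'E'
import numpy as np,cv2
from scipy.spatial.transform import Rotation as R
def world(d,ci,E):
    v,u=np.mgrid[:480,:640]
    P=np.stack([(u-ci["cx"])/ci["fx"]*d,(v-ci["cy"])/ci["fy"]*d,d],-1)
    return P@E[:3,:3].T+E[:3,3]
def tool(s):
    q=s["tool_rot"]; T=np.eye(4); T[:3,:3]=R.from_quat([q[1],q[2],q[3],q[0]]).as_matrix(); T[:3,3]=s["tool_pos"]; return T
def ray(u,v,ci,E,z):
    k=E[:3,:3]@np.array([(u-ci["cx"])/ci["fx"],(v-ci["cy"])/ci["fy"],1]); return E[:3,3]+k*(z-E[2,3])/k[2]
def blobs(p,m,W,lo=20):
    n,l,st,c=cv2.connectedComponentsWithStats(m.astype(np.uint8))
    for i in range(1,n):
        if st[i,4]<lo: continue
        q=W[l==i]; q=q[np.isfinite(q).all(1)]
        (cx,cy),wh,a=cv2.minAreaRect(np.argwhere(l==i)[:,::-1].astype(np.float32))
        C=np.cov(q[:,:2].T); w,V=np.linalg.eigh(C); ax=V[:,1]
        e=(q[:,:2]-q[:,:2].mean(0))@V
        print("px",np.round(c[i]),st[i,4],"med",np.round(np.median(q,0),4),"mean",np.round(q.mean(0),4),"z",np.round(np.percentile(q[:,2],[5,95]),3),"ang",round(np.degrees(np.arctan2(ax[1],ax[0])),1),"ext",np.round(np.ptp(e,axis=0),3))
E
python3 - <<'E'
from h import *
from rig import eyes
for n in ("top","scene"):
    f=np.load(n+"0.npz"); ci=eyes.camera_info(n); W=world(f["d"],ci,ci["extrinsics"])
    m=(f["p"].max(2)<60)&(W[...,2]>0.085)&(W[...,2]<0.16)&(W[...,0]>.25)&(W[...,0]<.55)&(abs(W[...,1])<.25)
    print(n); blobs(f["p"],m,W)
    if n=="top":
        m=(abs(W[...,2]-.131)<.006)&(f["p"].max(2)>90)&(W[...,0]>.25)&(W[...,0]<.55); blobs(f["p"],m,W)
        m=(abs(W[...,2]-.103)<.005)&(W[...,0]>.25)&(W[...,0]<.6)&(W[...,1]<.1); m=cv2.morphologyEx(m.astype(np.uint8),cv2.MORPH_CLOSE,np.ones((9,9))); blobs(f["p"],m,W,500)
        m=(abs(W[...,2]-.012)<.004)&(W[...,0]>.25)&(W[...,0]<.6)&(abs(W[...,1])<.25)
        print(cv2.minAreaRect((W[m][:,:2]*1000).astype(np.float32)))
E
```

```text
top
px [365. 285.] 110 med [ 0.4616 -0.1349  0.1436] mean [ 0.4617 -0.1374  0.1419] z [0.131 0.148] ang 62.0 ext [0.018 0.042]
px [311. 292.] 98 med [ 0.4497 -0.0193  0.1438] mean [ 0.4489 -0.0196  0.1432] z [0.139 0.148] ang 143.9 ext [0.014 0.042]
px [335. 261.] 376 med [ 0.5152 -0.0734  0.1316] mean [ 0.5147 -0.0731  0.1314] z [0.127 0.135] ang -149.7 ext [0.047 0.048]
px [334. 264.] 5922 med [ 0.5093 -0.0733  0.1039] mean [ 0.5097 -0.0729  0.1116] z [0.1   0.142] ang 86.3 ext [0.192 0.209]
((431.464599609375, -2.2827606201171875), (350.2871398925781, 489.65625), 3.2179601192474365)
scene
px [257. 220.] 116 med [ 0.4582 -0.0271  0.1357] mean [ 0.4545 -0.0255  0.1344] z [0.12  0.145] ang 152.5 ext [0.015 0.043]
px [231. 249.] 227 med [ 0.4647 -0.1421  0.1349] mean [ 0.4642 -0.1414  0.1337] z [0.12  0.145] ang 58.1 ext [0.019 0.04 ]
```

```bash
python3 - <<'E'
from h import *
from rig import eyes
for n in ("top","scene"):
    f=np.load(n+"0.npz"); ci=eyes.camera_info(n); W=world(f["d"],ci,ci["extrinsics"])
    m=(f["p"].max(2)<65)&(W[...,2]>0.07)&(W[...,2]<0.16)&(W[...,0]>.4)&(W[...,0]<.68)&(abs(W[...,1]+.02)<.2)
    print(n); blobs(f["p"],m,W)
    if n=="top":
        for px in [(264,227),(382,211),(393,301),(262,317),(250,231)]: print(px,np.round(ray(*px,ci,ci["extrinsics"],.012),4))
        m=(abs(W[...,2]-.131)<.006)&(f["p"].max(2)>90)&(W[...,0]>.4)&(W[...,0]<.7); blobs(f["p"],m,W)
E
```

```text
top
px [357. 231.] 107 med [ 0.5755 -0.123   0.1443] mean [ 0.5787 -0.1243  0.1425] z [0.126 0.149] ang 142.6 ext [0.015 0.042]
px [263. 234.] 151 med [0.5809 0.0863 0.1086] mean [0.581  0.0864 0.1081] z [0.101 0.113] ang 94.9 ext [0.021 0.036]
px [304. 238.] 117 med [ 0.5666 -0.0063  0.1442] mean [ 0.5669 -0.0067  0.1421] z [0.125 0.148] ang 65.3 ext [0.018 0.041]
px [275. 261.] 50 med [0.5209 0.0618 0.0818] mean [0.5201 0.062  0.0819] z [0.078 0.087] ang -173.0 ext [0.007 0.033]
px [260. 263.] 48 med [0.5172 0.0974 0.081 ] mean [0.5171 0.0972 0.0808] z [0.074 0.086] ang -174.3 ext [0.01  0.033]
px [365. 285.] 113 med [ 0.4615 -0.1349  0.1435] mean [ 0.4617 -0.1374  0.1417] z [0.126 0.148] ang 61.8 ext [0.018 0.042]
px [311. 292.] 105 med [ 0.4485 -0.0193  0.1439] mean [ 0.4488 -0.0195  0.1427] z [0.139 0.148] ang 143.7 ext [0.015 0.042]
(264, 227) [0.6081 0.0913 0.012 ]
(382, 211) [ 0.641  -0.1975  0.012 ]
(393, 301) [ 0.4223 -0.2161  0.012 ]
(262, 317) [0.3911 0.0991 0.012 ]
(250, 231) [0.599  0.1255 0.012 ]
px [429. 239.] 31 med [ 0.5593 -0.2832  0.1288] mean [ 0.5591 -0.2845  0.129 ] z [0.125 0.133] ang 73.0 ext [0.011 0.029]
px [335. 261.] 376 med [ 0.5152 -0.0734  0.1316] mean [ 0.5147 -0.0731  0.1314] z [0.127 0.135] ang -149.7 ext [0.047 0.048]
scene
px [257. 220.] 118 med [ 0.4582 -0.0271  0.1357] mean [ 0.4544 -0.0254  0.1343] z [0.12  0.145] ang 151.9 ext [0.014 0.043]
px [327. 221.] 106 med [0.585  0.0806 0.1069] mean [0.584  0.0826 0.106 ] z [0.096 0.112] ang 89.1 ext [0.029 0.042]
px [304. 229.] 228 med [ 0.5707 -0.0087  0.1328] mean [ 0.5669 -0.0015  0.1292] z [0.081 0.144] ang 111.4 ext [0.05  0.139]
px [231. 249.] 232 med [ 0.4646 -0.1421  0.1347] mean [ 0.4642 -0.1414  0.1336] z [0.12  0.145] ang 58.0 ext [0.019 0.04 ]
px [281. 261.] 163 med [ 0.5886 -0.1332  0.1359] mean [ 0.5843 -0.1302  0.1338] z [0.119 0.145] ang 140.6 ext [0.025 0.097]
```

Call:
{"op": "move_arm", "data": {"increments": [[3,-2.9,0,0,0,0.05],[6,-5.8,0,0,0,0.1],[9,-8.7,0,0,0,0.15],[12,-11.6,0,0,0,0.2],[15,-14.5,0,0,0,0.25],[18,-17.4,0,0,0,0.3],[21,-20.3,0,0,0,0.35],[24,-23.2,0,0,0,0.4],[27,-26.1,0,0,0,0.417],[30,-29,0,0,0,0.417]], "grip": 0}}

```text
t: 0.93
tool_pos: [0.4713, 0.2314, 0.2264]
tool_rot: [-0.0, -0.051, 0.999, 0.0]
force: [0.7, 1.0, -0.1]
grip_width: 0.0307
grip_force: 0.0
```

Call:
{"op": "move_arm", "data": {"increments": [[3,-3,0,0,0,0],[6,-6,0,0,0,0],[9,-9,0,0,0,0],[12,-12,0,0,0,0],[14.5,-14.3,0,0,0,0],[14.5,-14.3,0,0,0,0],[14.5,-14.3,0,0,0,0]]}}

```text
t: 1.52
tool_pos: [0.616, 0.0884, 0.2252]
tool_rot: [-0.001, -0.049, 0.999, 0.0]
force: [-0.1, -0.1, 0.9]
grip_width: 0.0007
grip_force: 0.0
```

```bash
cat >> h.py <<'E'
def look(name):
    from rig import r,eyes
    s=r.observe(); p,d=eyes.capture("wrist"); ci=eyes.camera_info("wrist"); E=tool(s)@ci["tool_from_camera"]
    cv2.imwrite(f"pics/{name}.png",p[:,:,::-1]); W=world(d,ci,E)
    y=tool(s)[:2,1]; print("t",s["t"],"tcp",np.round(s["tool_pos"],4),"psi",round(np.degrees(np.arctan2(y[1],y[0])),1),"F",np.round(s["force"],1),"w",round(s["grip_width"],4))
    return s,p,d,ci,E,W
E
python3 - <<'E'
from h import *
s,p,d,ci,E,W=look("w1")
X=W[...,0];Y=W[...,1];Z=W[...,2]
m=(p.max(2)<70)&(Z>.092)&(Z<.16)&(X>.4)&(X<.68)&(abs(Y+.03)<.2); blobs(p,m,W,60)
m=(abs(Z-.082)<.004)&(p.max(2)<90)&(X>.45)&(abs(Y-.08)<.06); print('cheeks');blobs(p,m,W,60)
m=(abs(Z-.131)<.004)&(np.hypot(X-.515,Y+.073)<.04); print('stub');blobs(p,m,W,60)
m=(abs(Z-.144)<.004); print('top of wings');blobs(p,m,W,60)
E
```

```text
t 1.5167 tcp [0.616  0.0884 0.2252] psi 95.6 F [-0.1 -0.1  0.9] w 0.0007
px [34.  7.] 556 med [ 0.4704 -0.1205  0.1265] mean [ 0.4698 -0.1205  0.1273] z [0.116 0.142] ang 157.1 ext [0.012 0.015]
px [179.   8.] 543 med [ 0.4624 -0.0215  0.1299] mean [ 0.4615 -0.0213  0.1304] z [0.118 0.143] ang 138.4 ext [0.008 0.021]
px [ 42. 169.] 2102 med [ 0.5765 -0.1183  0.1382] mean [ 0.5773 -0.1195  0.1351] z [0.119 0.144] ang 146.9 ext [0.016 0.041]
px [201. 168.] 1237 med [ 5.647e-01 -1.000e-04  1.425e-01] mean [ 0.5649 -0.0023  0.1384] z [0.12  0.144] ang 64.7 ext [0.016 0.041]
px [323. 194.] 1032 med [0.578  0.0878 0.1084] mean [0.5782 0.0878 0.1075] z [0.102 0.11 ] ang 95.2 ext [0.02  0.035]
cheeks
px [261. 131.] 99 med [0.5327 0.0305 0.0811] mean [0.5325 0.029  0.081 ] z [0.078 0.083] ang 169.0 ext [0.005 0.061]
px [302. 121.] 282 med [0.5215 0.0644 0.0812] mean [0.52   0.0639 0.0811] z [0.079 0.082] ang -173.7 ext [0.008 0.033]
px [343. 120.] 287 med [0.5169 0.0997 0.0812] mean [0.5159 0.0994 0.0811] z [0.08  0.082] ang -174.2 ext [0.008 0.033]
stub
px [109.  82.] 4239 med [ 0.5124 -0.0709  0.1303] mean [ 0.5125 -0.0709  0.1303] z [0.129 0.132] ang 76.3 ext [0.049 0.05 ]
top of wings
px [11.  2.] 62 med [ 0.4728 -0.1227  0.1418] mean [ 0.4728 -0.1233  0.1418] z [0.14  0.143] ang 95.6 ext [0.003 0.009]
px [166.   3.] 115 med [ 0.4638 -0.025   0.142 ] mean [ 0.4639 -0.0252  0.1421] z [0.14  0.144] ang 98.3 ext [0.006 0.012]
px [ 28. 170.] 1225 med [ 0.5779 -0.1226  0.143 ] mean [ 0.5782 -0.1232  0.1433] z [0.141 0.147] ang 144.0 ext [0.015 0.043]
px [195. 169.] 1141 med [ 0.5657 -0.0046  0.1432] mean [ 0.5658 -0.0051  0.1434] z [0.141 0.147] ang 65.5 ext [0.014 0.042]
```

Call:
{"op": "move_arm", "data": {"increments": [[0,0.3,-3.5,0,0,0],[0,0.3,-7,0,0,0],[0,0.3,-10,0,0,0],[0,0.3,-12.6,0,0,0],[0,0.3,-12.6,0,0,0]]}}

```text
t: 1.98
tool_pos: [0.61, 0.095, 0.0951]
tool_rot: [-0.006, -0.052, 0.999, 0.001]
force: [-1.4, 0.6, -0.6]
grip_width: 0.0005
grip_force: 0.0
```

Call:
{"op": "move_arm", "data": {"increments": [[-1.2,-0.13,0.1,0,0,0],[-1.6,-0.17,0.2,0,0,0],[-2.05,-0.21,1.06,0,0,0],[-2.6,-0.27,1.8,0,0,0],[-3.2,-0.33,2.46,0,0,0],[-3.9,-0.4,3.0,0,0,0],[-4.7,-0.5,3.55,0,0,0],[-5.5,-0.58,3.95,0,0,0],[-6.4,-0.67,4.25,0,0,0],[-7.3,-0.77,4.5,0,0,0]]}}

```text
t: 2.82
tool_pos: [0.5481, 0.0868, 0.1514]
tool_rot: [0.008, -0.05, 0.999, 0.001]
force: [9.4, 6.6, 12.4]
grip_width: 0.0007
grip_force: 7.0
```

```bash
python3 - <<'E'
from h import *
from rig import eyes
s,p,d,ci,E,W=look("w2")
p,d=eyes.capture("scene"); cv2.imwrite("pics/s2.png",cv2.resize(p[150:310,220:430,::-1],None,fx=3,fy=3))
ci=eyes.camera_info("scene");W=world(d,ci,ci["extrinsics"])
m=(p.max(2)<65)&(W[...,2]>.085)&(W[...,2]<.17)&(W[...,0]>.45)&(W[...,0]<.65)&(W[...,1]>.04)&(W[...,1]<.13); blobs(p,m,W)
E
```

```text
t 2.8167 tcp [0.5481 0.0868 0.1514] psi 95.8 F [ 9.4  6.6 12.4] w 0.0007
px [306. 205.] 84 med [0.5322 0.0687 0.1454] mean [0.5326 0.072  0.1444] z [0.135 0.15 ] ang 105.2 ext [0.024 0.04 ]
```

View pics/s2.png

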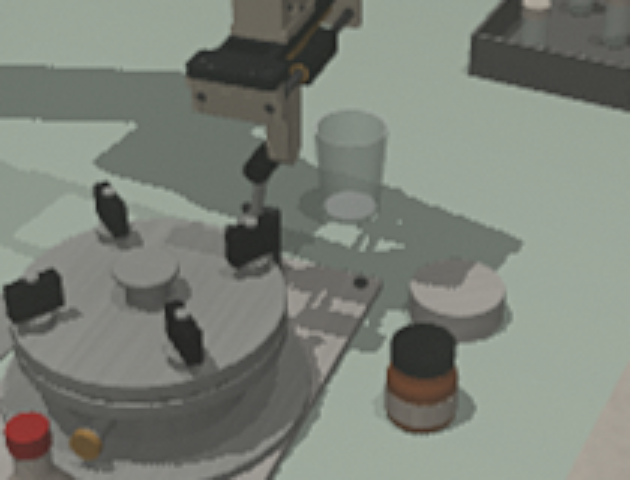

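The lever is nearly upright at about (260,160) in the crop, with the fingers behind the crossbar but riding a little high. I'll lower slightly and push on.

Call:
{"op": "move_arm", "data": {"increments": [[0,0,-0.6,0,0,0],[-0.9,-0.1,-0.5,0,0,0],[-1.8,-0.19,-0.4,0,0,0],[-2.7,-0.28,-0.4,0,0,0],[-3.6,-0.37,-0.6,0,0,0],[-4.4,-0.46,-1.0,0,0,0],[-5.1,-0.54,-1.5,0,0,0],[-5.8,-0.6,-2.0,0,0,0],[-5.8,-0.6,-2.0,0,0,0]]}}

```text
t: 3.67
tool_pos: [0.4807, 0.0796, 0.1238]
tool_rot: [-0.003, -0.051, 0.999, 0.0]
force: [0.2, 0.7, -0.9]
grip_width: 0.0003
grip_force: 0.0
```

```bash
python3 - <<'E'
from h import *
from rig import eyes
s,p,d,ci,E,W=look("w3")
p,d=eyes.capture("top"); 
ci=eyes.camera_info("top");W=world(d,ci,ci["extrinsics"])
p,d=eyes.capture("scene"); cv2.imwrite("pics/s3.png",cv2.resize(p[150:310,220:430,::-1],None,fx=3,fy=3))
ci=eyes.camera_info("scene");W=world(d,ci,ci["extrinsics"])
m=(p.max(2)<65)&(W[...,2]>.085)&(W[...,2]<.17)&(W[...,0]>.42)&(W[...,0]<.65)&(W[...,1]>.04)&(W[...,1]<.13); blobs(p,m,W)
E
```

```text
t 3.6667 tcp [0.4807 0.0796 0.1238] psi 95.8 F [ 0.2  0.7 -0.9] w 0.0003
px [280. 211.] 97 med [0.4582 0.0669 0.1069] mean [0.4584 0.0699 0.1055] z [0.096 0.111] ang 86.7 ext [0.02  0.036]
```

View pics/s3.png

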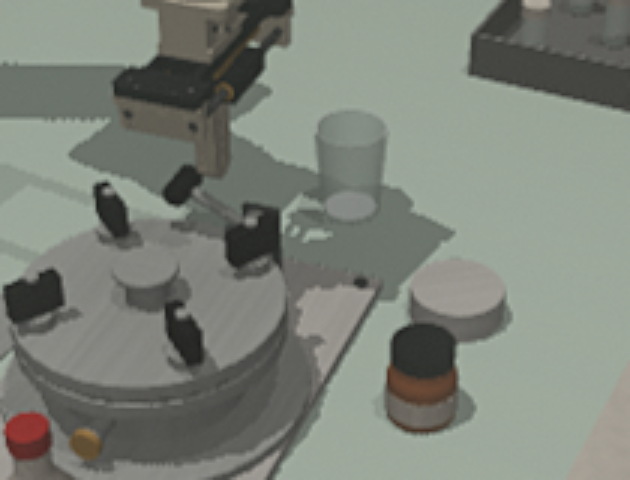

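The lever has snapped over: the crossbar is now at (183,185) in the crop, x≈0.458, with zero force on the fingers. Next I go above knob 0.

Call:
{"op": "move_arm", "data": {"increments": [[0,0,3,0,0,0],[0,0,6,0,0,0.11],[2,-2,6,0,0,0.22],[4,-4,6,0,0,0.34],[6,-6,6,0,0,0.46],[8.5,-8.5,6,0,0,0.58],[8.5,-8.5,6,0,0,0.7],[8.5,-8.5,6,0,0,0.82],[8.5,-8.5,6,0,0,0.94],[8.5,-8.5,6,0,0,1.04]], "grip": 4, "squeeze": 40}}

```text
t: 4.65
tool_pos: [0.5698, -0.0059, 0.1852]
tool_rot: [-0.0, -0.542, 0.84, 0.0]
force: [-0.4, 0.3, -0.2]
grip_width: 0.0397
grip_force: 0.0
```

Call:
{"op": "move_arm", "data": {"increments": [[0,0,0,0,0,0],[0,0,0,0,0,0]]}}

```text
t: 4.82
tool_pos: [0.5696, -0.0055, 0.1855]
tool_rot: [-0.0, -0.539, 0.842, 0.0]
force: [0.7, 0.2, 0.3]
grip_width: 0.0399
grip_force: 0.0
```

```bash
cat >> h.py <<'E'
def wings(name):
    s,p,d,ci,E,W=look(name)
    Z=W[...,2]; m=(abs(Z-.143)<.0045)&(np.hypot(W[...,0]-.513,W[...,1]+.0715)<.12); blobs(p,m,W,150)
    m=(abs(Z-.131)<.004)&(np.hypot(W[...,0]-.513,W[...,1]+.0715)<.03); print("stub"); blobs(p,m,W,150)
E
python3 -c "
from h import *
wings('w4')"
```

```text
t 4.8167 tcp [ 0.5696 -0.0055  0.1855] psi 155.2 F [0.7 0.2 0.3] w 0.0399
px [399.   4.] 203 med [ 0.4688 -0.1205  0.1415] mean [ 0.4688 -0.1206  0.1415] z [0.139 0.144] ang 151.9 ext [0.004 0.014]
px [215.  88.] 1958 med [ 0.5776 -0.1241  0.1431] mean [ 0.5779 -0.1244  0.1432] z [0.141 0.146] ang 143.2 ext [0.014 0.041]
px [496. 163.] 1697 med [ 0.4485 -0.0196  0.1434] mean [ 0.4479 -0.0194  0.1435] z [0.141 0.147] ang 144.4 ext [0.014 0.042]
px [323. 261.] 1326 med [ 0.5652 -0.0081  0.1432] mean [ 0.5652 -0.0074  0.1434] z [0.141 0.147] ang 66.0 ext [0.013 0.042]
stub
px [357. 127.] 5287 med [ 0.5123 -0.0725  0.1304] mean [ 0.5124 -0.0723  0.1304] z [0.129 0.132] ang -159.4 ext [0.049 0.049]
```

Call:
{"op": "move_arm", "data": {"increments": [[-0.4,-0.2,-2,0,0,0.01],[-0.4,-0.2,-4,0,0,0.01],[-0.4,-0.2,-5.5,0,0,0.01],[-0.4,-0.2,-6.5,0,0,0.01],[-0.4,-0.2,-6.5,0,0,0.01],[-0.4,-0.2,-6.5,0,0,0.01]]}}

```text
t: 5.37
tool_pos: [0.5653, -0.0074, 0.1205]
tool_rot: [-0.0, -0.544, 0.839, 0.0]
force: [0.4, -0.2, 0.3]
grip_width: 0.04
grip_force: 0.0
```

Call:
{"op": "move_arm", "data": {"increments": [[0,0,0,0,0,0],[0,0,0,0,0,0],[0,0,0,0,0,0],[0,0,0,0,0,0],[0,0,0,0,0,0]], "grip": 0, "squeeze": 40}}

```text
t: 5.78
tool_pos: [0.5657, -0.0073, 0.1223]
tool_rot: [0.001, -0.544, 0.839, -0.0]
force: [-1.5, 1.5, 4.4]
grip_width: 0.0136
grip_force: 41.3
```

Call:
{"op": "move_arm", "data": {"increments": [[0,0,0,0,0,-0.12],[0,0,0,0,0,-0.24],[0,0,0,0,0,-0.36],[0,0,0,0,0,-0.48],[0,0,0,0,0,-0.6],[0,0,0,0,0,-0.7],[0,0,0,0,0,-0.785],[0,0,0,0,0,-0.785],[0,0,0,0,0,-0.785]]}}

```text
t: 6.53
tool_pos: [0.5647, -0.0061, 0.1223]
tool_rot: [-0.0, -0.182, 0.983, 0.001]
force: [-4.8, 4.8, 9.1]
grip_width: 0.0143
grip_force: 43.1
```

Call:
{"op": "move_arm", "data": {"increments": [[0,0,0,0,0,0],[0,0,0,0,0,0],[0,0,0,0,0,0],[0,0,2.5,0,0,0],[0,0,5,0,0,0],[0,0,6.5,0,0,0]], "grip": 4}}

```text
t: 7.03
tool_pos: [0.566, -0.0075, 0.1877]
tool_rot: [0.001, -0.182, 0.983, -0.0]
force: [0.3, -0.1, 0.2]
grip_width: 0.0398
grip_force: 0.0
```

Call:
{"op": "move_arm", "data": {"increments": [[-2.5,-3.1,0,0,0,0.12],[-5,-6.2,0,0,0,0.24],[-7.5,-9.2,0,0,0,0.36],[-10.5,-12.9,0,0,0,0.48],[-10.5,-12.9,0,0,0,0.6],[-10.5,-12.9,0,0,0,0.715],[-10.5,-12.9,0,0,0,0.715],[-10.5,-12.9,0,0,0,0.715]]}}

```text
t: 7.7
tool_pos: [0.4656, -0.1262, 0.1854]
tool_rot: [-0.007, -0.509, 0.861, -0.004]
force: [0.3, 0.6, -0.8]
grip_width: 0.0397
grip_force: 0.0
```

```bash
python3 -c "
from h import *
wings('w5')"
```

```text
t 7.7 tcp [ 0.4656 -0.1262  0.1854] psi 151.2 F [ 0.3  0.6 -0.8] w 0.0397
px [318. 244.] 1381 med [ 0.458  -0.1394  0.1432] mean [ 0.4582 -0.139   0.1434] z [0.141 0.147] ang 61.1 ext [0.014 0.041]
stub
px [298. 365.] 1715 med [ 0.5171 -0.0636  0.1304] mean [ 0.5161 -0.064   0.1304] z [0.129 0.131] ang 152.7 ext [0.028 0.049]
```

Call:
{"op": "move_arm", "data": {"increments": [[0,0,0,0,0,0],[0,0,0,0,0,0]]}}

```text
t: 7.92
tool_pos: [0.4657, -0.1262, 0.1853]
tool_rot: [-0.007, -0.509, 0.861, -0.004]
force: [0.3, 0.4, 0.6]
grip_width: 0.0403
grip_force: 0.0
```

```bash
python3 -c "
from h import *
wings('w6')"
```

```text
t 7.9167 tcp [ 0.4657 -0.1262  0.1853] psi 151.2 F [0.3 0.4 0.6] w 0.0403
px [318. 244.] 1384 med [ 0.458  -0.1394  0.1432] mean [ 0.4582 -0.1391  0.1434] z [0.141 0.147] ang 61.2 ext [0.014 0.041]
stub
px [298. 365.] 1735 med [ 0.5169 -0.0636  0.1303] mean [ 0.5161 -0.0641  0.1304] z [0.129 0.131] ang 152.5 ext [0.028 0.049]
```

```bash
python3 -c "
from rig import r
s=r.observe();print(s['joints'].round(3),s['tool_rot'])"
```

```text
[-0.484  0.174  1.751 -0.017  1.217 -3.117] [-0.00690909 -0.50875621  0.86087255 -0.00422237]
```

Call:
{"op": "move_arm", "data": {"increments": [[0,0,0,0,0,-0.12],[0,0,0,0,0,-0.24],[0,0,0,0,0,-0.36],[0,0,0,0,0,-0.48],[0,0,0,0,0,-0.6],[0,0,0,0,0,-0.72],[0,0,0,0,0,-0.84],[0,0,0,0,0,-0.96],[0,0,0,0,0,-1.08],[0,0,0,0,0,-1.2]]}}

```text
t: 8.8
tool_pos: [0.4656, -0.1265, 0.1853]
tool_rot: [-0.008, 0.069, 0.998, 0.0]
force: [-0.2, -0.7, 0.2]
grip_width: 0.0396
grip_force: 0.0
```

Call:
{"op": "move_arm", "data": {"increments": [[0,0,0,0,0,-0.12],[0,0,0,0,0,-0.24],[0,0,0,0,0,-0.36],[0,0,0,0,0,-0.48],[0,0,0,0,0,-0.6],[0,0,0,0,0,-0.72],[0,0,0,0,0,-0.84],[0,0,0,0,0,-0.96],[0,0,0,0,0,-1.08],[0,0,0,0,0,-1.2]]}}

```text
t: 9.63
tool_pos: [0.4656, -0.1265, 0.1853]
tool_rot: [-0.007, 0.62, 0.784, 0.005]
force: [-0.6, 0.3, 0.1]
grip_width: 0.04
grip_force: 0.0
```

Call:
{"op": "move_arm", "data": {"increments": [[0,0,0,0,0,-0.12],[0,0,0,0,0,-0.24],[0,0,0,0,0,-0.36],[0,0,0,0,0,-0.48],[0,0,0,0,0,-0.6],[0,0,0,0,0,-0.72],[0,0,0,0,0,-0.74],[0,0,0,0,0,-0.74]]}}

```text
t: 10.3
tool_pos: [0.4655, -0.1265, 0.1854]
tool_rot: [-0.004, 0.86, 0.51, 0.007]
force: [0.4, 0.0, -0.4]
grip_width: 0.0399
grip_force: 0.0
```

```bash
python3 -c "
from h import *
wings('w7')"
```

```text
t 10.3 tcp [ 0.4655 -0.1265  0.1854] psi -28.7 F [ 0.4  0.  -0.4] w 0.0399
px [360.  12.] 805 med [ 0.5523 -0.0129  0.1429] mean [ 0.5531 -0.0127  0.1426] z [0.14  0.144] ang 171.3 ext [0.016 0.024]
px [202. 123.] 1783 med [ 0.4474 -0.02    0.1433] mean [ 0.447  -0.0198  0.1435] z [0.141 0.147] ang 144.5 ext [0.014 0.042]
px [482. 176.] 1633 med [ 0.5764 -0.1246  0.1432] mean [ 0.5769 -0.1249  0.1433] z [0.141 0.147] ang 143.3 ext [0.014 0.042]
px [318. 282.] 1310 med [ 0.4598 -0.1363  0.1432] mean [ 0.4596 -0.1369  0.1434] z [0.141 0.147] ang 61.0 ext [0.014 0.041]
stub
px [343. 150.] 5008 med [ 0.5124 -0.0719  0.1304] mean [ 0.5123 -0.072   0.1304] z [0.129 0.131] ang -173.2 ext [0.049 0.05 ]
```

Call:
{"op": "move_arm", "data": {"increments": [[-0.57,-1.0,-2,-0.014,0.008,0],[-0.57,-1.0,-4,-0.014,0.008,0],[-0.57,-1.0,-5.5,-0.014,0.008,0],[-0.57,-1.0,-6.5,-0.014,0.008,0],[-0.57,-1.0,-6.5,-0.014,0.008,0],[-0.57,-1.0,-6.5,-0.014,0.008,0]]}}

```text
t: 10.85
tool_pos: [0.4597, -0.1366, 0.1203]
tool_rot: [-0.001, 0.86, 0.51, -0.0]
force: [-0.0, 0.2, -0.4]
grip_width: 0.0402
grip_force: 0.0
```

Call:
{"op": "move_arm", "data": {"increments": [[0,0,0,0,0,0],[0,0,0,0,0,0],[0,0,0,0,0,0],[0,0,0,0,0,0],[0,0,0,0,0,0]], "grip": 0}}

```text
t: 11.27
tool_pos: [0.46, -0.1368, 0.1222]
tool_rot: [0.0, 0.861, 0.509, 0.0]
force: [-4.3, 1.1, 8.7]
grip_width: 0.0136
grip_force: 43.5
```

Call:
{"op": "move_arm", "data": {"increments": [[0,0,0,0,0,-0.12],[0,0,0,0,0,-0.24],[0,0,0,0,0,-0.36],[0,0,0,0,0,-0.48],[0,0,0,0,0,-0.6],[0,0,0,0,0,-0.7],[0,0,0,0,0,-0.785],[0,0,0,0,0,-0.785],[0,0,0,0,0,-0.785]]}}

```text
t: 12.02
tool_pos: [0.4604, -0.1372, 0.1222]
tool_rot: [0.001, 0.99, 0.141, 0.001]
force: [-2.4, 0.6, 9.8]
grip_width: 0.0142
grip_force: 44.2
```

Call:
{"op": "move_arm", "data": {"increments": [[0,0,0,0,0,0],[0,0,0,0,0,0],[0,0,0,0,0,0],[0,0,2.5,0,0,0],[0,0,5,0,0,0],[0,0,6.5,0,0,0]], "grip": 4}}

```text
t: 12.52
tool_pos: [0.4603, -0.1368, 0.1875]
tool_rot: [-0.0, 0.99, 0.141, 0.001]
force: [0.6, 0.4, -0.3]
grip_width: 0.0394
grip_force: 0.0
```

Call:
{"op": "move_arm", "data": {"increments": [[-0.3,2.9,0,0,0,-0.11],[-0.6,5.8,0,0,0,-0.22],[-0.9,8.7,0,0,0,-0.34],[-1.2,11.7,0,0,0,-0.46],[-1.2,11.7,0,0,0,-0.58],[-1.2,11.7,0,0,0,-0.7],[-1.2,11.7,0,0,0,-0.8],[-1.2,11.7,0,0,0,-0.9],[-1.2,11.7,0,0,0,-0.9],[-1.2,11.7,0,0,0,-0.9]]}}

```text
t: 13.35
tool_pos: [0.4476, -0.0195, 0.1854]
tool_rot: [-0.0, 0.953, -0.302, 0.0]
force: [0.1, -0.7, -0.6]
grip_width: 0.0402
grip_force: 0.0
```

```bash
python3 -c "
from h import *
wings('w8')"
```

```text
t 13.35 tcp [ 0.4476 -0.0195  0.1854] psi -125.2 F [ 0.1 -0.7 -0.6] w 0.0402
px [180. 116.] 1859 med [ 0.5643 -0.007   0.1431] mean [ 0.5647 -0.0069  0.1433] z [0.141 0.147] ang -159.5 ext [0.014 0.042]
px [470. 137.] 1823 med [ 0.4602 -0.1365  0.1432] mean [ 0.4597 -0.1367  0.1433] z [0.14  0.147] ang -164.4 ext [0.015 0.041]
px [317. 264.] 1321 med [ 0.4479 -0.02    0.1433] mean [ 0.4472 -0.0197  0.1435] z [0.141 0.147] ang 144.2 ext [0.014 0.042]
stub
px [326. 128.] 5304 med [ 0.5125 -0.0724  0.1304] mean [ 0.5123 -0.0723  0.1303] z [0.129 0.132] ang -167.7 ext [0.049 0.049]
```

Call:
{"op": "move_arm", "data": {"increments": [[0,0,-2,0,0,-0.01],[0,0,-4,0,0,-0.01],[0,0,-5.5,0,0,-0.01],[0,0,-6.5,0,0,-0.01],[0,0,-6.5,0,0,-0.01],[0,0,-6.5,0,0,-0.01]]}}

```text
t: 13.9
tool_pos: [0.4475, -0.0197, 0.1202]
tool_rot: [-0.0, 0.951, -0.308, -0.0]
force: [0.2, 0.5, 0.4]
grip_width: 0.04
grip_force: 0.0
```

Call:
{"op": "move_arm", "data": {"increments": [[0,0,0,0,0,0],[0,0,0,0,0,0],[0,0,0,0,0,0],[0,0,0,0,0,0],[0,0,0,0,0,0]], "grip": 0}}

```text
t: 14.32
tool_pos: [0.4492, -0.0196, 0.1222]
tool_rot: [-0.001, 0.951, -0.308, 0.002]
force: [-1.5, 1.2, 10.2]
grip_width: 0.0135
grip_force: 41.3
```

Call:
{"op": "move_arm", "data": {"increments": [[0,0,0,0,0,-0.12],[0,0,0,0,0,-0.24],[0,0,0,0,0,-0.36],[0,0,0,0,0,-0.48],[0,0,0,0,0,-0.6],[0,0,0,0,0,-0.7],[0,0,0,0,0,-0.785],[0,0,0,0,0,-0.785],[0,0,0,0,0,-0.785]]}}

```text
t: 15.07
tool_pos: [0.4475, -0.0205, 0.1222]
tool_rot: [0.001, 0.761, -0.649, 0.001]
force: [-6.2, -1.9, 12.9]
grip_width: 0.0134
grip_force: 42.4
```

Call:
{"op": "move_arm", "data": {"increments": [[0,0,0,0,0,0],[0,0,0,0,0,0],[0,0,0,0,0,0],[0,0,2.5,0,0,0],[0,0,5,0,0,0],[0,0,6.5,0,0,0]], "grip": 4}}

```text
t: 15.57
tool_pos: [0.4479, -0.0198, 0.1873]
tool_rot: [-0.0, 0.761, -0.649, 0.001]
force: [0.7, -0.3, 1.3]
grip_width: 0.0394
grip_force: 0.0
```

Call:
{"op": "move_arm", "data": {"increments": [[2.6,-2.1,0,0,0,0.11],[5.2,-4.2,0,0,0,0.22],[7.8,-6.3,0,0,0,0.34],[10.4,-8.4,0,0,0,0.46],[13,-10.5,0,0,0,0.58],[13,-10.5,0,0,0,0.7],[13,-10.5,0,0,0,0.77],[13,-10.5,0,0,0,0.77],[13,-10.5,0,0,0,0.77]]}}

```text
t: 16.32
tool_pos: [0.5773, -0.1246, 0.1849]
tool_rot: [-0.0, 0.949, -0.317, -0.001]
force: [0.2, 1.2, -0.1]
grip_width: 0.0401
grip_force: 0.0
```

```bash
python3 -c "
from h import *
wings('w9')"
```

```text
t 16.3167 tcp [ 0.5773 -0.1246  0.1849] psi -126.9 F [ 0.2  1.2 -0.1] w 0.0401
px [317. 260.] 1349 med [ 0.5799 -0.1272  0.1433] mean [ 0.5794 -0.1268  0.1434] z [0.141 0.147] ang 143.2 ext [0.014 0.041]
stub
px [313. 369.] 2287 med [ 0.5107 -0.0712  0.1306] mean [ 0.511  -0.0715  0.1306] z [0.13  0.132] ang 53.0 ext [0.032 0.049]
```

Call:
{"op": "move_arm", "data": {"increments": [[0.15,-0.15,-2,0,0,0],[0.15,-0.15,-4,0,0,0],[0.15,-0.15,-5.5,0,0,0],[0.15,-0.15,-6.5,0,0,0],[0.15,-0.15,-6.5,0,0,0],[0.15,-0.15,-6.5,0,0,0]]}}

```text
t: 16.87
tool_pos: [0.5791, -0.1259, 0.1205]
tool_rot: [-0.0, 0.949, -0.316, -0.0]
force: [-0.4, 0.5, -0.4]
grip_width: 0.0398
grip_force: 0.0
```

Call:
{"op": "move_arm", "data": {"increments": [[0,0,0,0,0,0],[0,0,0,0,0,0],[0,0,0,0,0,0],[0,0,0,0,0,0],[0,0,0,0,0,0]], "grip": 0}}

```text
t: 17.28
tool_pos: [0.5807, -0.1262, 0.1223]
tool_rot: [-0.001, 0.949, -0.316, 0.002]
force: [0.4, 0.3, 6.0]
grip_width: 0.0137
grip_force: 41.2
```

Call:
{"op": "move_arm", "data": {"increments": [[0,0,0,0,0,-0.12],[0,0,0,0,0,-0.24],[0,0,0,0,0,-0.36],[0,0,0,0,0,-0.48],[0,0,0,0,0,-0.6],[0,0,0,0,0,-0.7],[0,0,0,0,0,-0.785],[0,0,0,0,0,-0.785],[0,0,0,0,0,-0.785]]}}

```text
t: 18.03
tool_pos: [0.5794, -0.1269, 0.1223]
tool_rot: [0.0, 0.756, -0.655, 0.001]
force: [-3.3, -0.2, 7.3]
grip_width: 0.0135
grip_force: 41.5
```

Call:
{"op": "move_arm", "data": {"increments": [[0,0,0,0,0,0],[0,0,0,0,0,0],[0,0,0,0,0,0],[0,0,2.5,0,0,0],[0,0,5,0,0,0],[0,0,6.5,0,0,0]], "grip": 4}}

```text
t: 18.53
tool_pos: [0.5791, -0.1262, 0.187]
tool_rot: [-0.0, 0.756, -0.654, 0.0]
force: [1.6, -0.7, 0.3]
grip_width: 0.0396
grip_force: 0.0
```

Call:
{"op": "move_arm", "data": {"increments": [[-0.3,2.9,0,0,0,0.12],[-0.6,5.8,0,0,0,0.24],[-0.9,8.7,0,0,0,0.36],[-1.3,11.8,0,0,0,0.48],[-1.3,11.8,0,0,0,0.6],[-1.3,11.8,0,0,0,0.72],[-1.3,11.8,0,0,0,0.84],[-1.3,11.8,0,0,0,0.96],[-1.3,11.8,0,0,0,1.08],[-1.3,11.8,0,0,0,1.2]]}}

```text
t: 19.37
tool_pos: [0.5653, -0.008, 0.1847]
tool_rot: [-0.0, 0.994, -0.11, -0.001]
force: [0.1, -0.4, -0.2]
grip_width: 0.0401
grip_force: 0.0
```

Call:
{"op": "move_arm", "data": {"increments": [[0,0,0,0,0,0.12],[0,0,0,0,0,0.24],[0,0,0,0,0,0.36],[0,0,0,0,0,0.48],[0,0,0,0,0,0.59],[0,0,0,0,0,0.59],[0,0,0,0,0,0.59]]}}

```text
t: 19.95
tool_pos: [0.5656, -0.0081, 0.1849]
tool_rot: [-0.001, 0.984, 0.179, -0.001]
force: [0.7, -0.0, -0.5]
grip_width: 0.0402
grip_force: 0.0
```

```bash
python3 -c "
from h import *
wings('w10')"
```

```text
t 19.95 tcp [ 0.5656 -0.0081  0.1849] psi -69.4 F [ 0.7 -0.  -0.5] w 0.0402
px [315. 259.] 1342 med [ 0.5683 -0.0057  0.1433] mean [ 0.5674 -0.0057  0.1435] z [0.141 0.147] ang -159.4 ext [0.014 0.041]
stub
px [361. 366.] 869 med [ 0.499  -0.0667  0.1306] mean [ 0.4991 -0.0666  0.1305] z [0.129 0.132] ang 66.4 ext [0.023 0.038]
```

Call:
{"op": "move_arm", "data": {"increments": [[0.05,0.1,-2,0,0,0],[0.05,0.1,-4,0,0,0],[0.05,0.1,-5.5,0,0,0],[0.05,0.1,-6.5,0,0,0],[0.05,0.1,-6.5,0,0,0],[0.05,0.1,-6.5,0,0,0]]}}

```text
t: 20.5
tool_pos: [0.5666, -0.0072, 0.1202]
tool_rot: [-0.001, 0.984, 0.18, -0.001]
force: [0.7, -0.0, 0.5]
grip_width: 0.0398
grip_force: 0.0
```

Call:
{"op": "move_arm", "data": {"increments": [[0,0,0,0,0,0],[0,0,0,0,0,0],[0,0,0,0,0,0],[0,0,0,0,0,0],[0,0,0,0,0,0]], "grip": 0}}

```text
t: 20.92
tool_pos: [0.5669, -0.0054, 0.1223]
tool_rot: [-0.002, 0.984, 0.18, 0.001]
force: [-3.9, 6.0, 7.3]
grip_width: 0.0141
grip_force: 41.4
```

Call:
{"op": "move_arm", "data": {"increments": [[0,0,0,0,0,-0.12],[0,0,0,0,0,-0.24],[0,0,0,0,0,-0.36],[0,0,0,0,0,-0.48],[0,0,0,0,0,-0.6],[0,0,0,0,0,-0.7],[0,0,0,0,0,-0.8],[0,0,0,0,0,-0.9],[0,0,0,0,0,-0.98],[0,0,0,0,0,-0.98]]}}

```text
t: 21.75
tool_pos: [0.5668, -0.0056, 0.1222]
tool_rot: [-0.001, 0.952, -0.306, 0.0]
force: [-2.4, 6.8, 8.7]
grip_width: 0.0139
grip_force: 42.6
```

```bash
cat > st.py <<'E'
from h import *
from rig import r
s=r.observe(); y=tool(s)[:2,1]; print("t",s["t"],"psi",round(np.degrees(np.arctan2(y[1],y[0])),2),"tq",s["wrist_torque"].round(3),"F",s["force"].round(1),"j",s["joints"].round(2))
E
python3 st.py
```

```text
t 21.75 psi -125.59 tq [ 0.972  0.773 -0.187] F [-2.4  6.8  8.7] j [-0.21  0.38  1.64  0.    1.12  1.98]
```

Call:
{"op": "move_arm", "data": {"increments": [[0,0,0,0,0,-0.05],[0,0,0,0,0,-0.09],[0,0,0,0,0,-0.12],[0,0,0,0,0,-0.12]]}}

```text
t: 22.08
tool_pos: [0.5669, -0.0057, 0.1222]
tool_rot: [-0.001, 0.933, -0.36, 0.001]
force: [-2.9, 5.3, 8.1]
grip_width: 0.014
grip_force: 42.3
```

```bash
python3 st.py
```

```text
t 22.0833 psi -132.21 tq [0.97  0.73  0.728] F [-2.9  5.3  8.1] j [-0.21  0.38  1.64  0.    1.12  2.1 ]
```

Call:
{"op": "move_arm", "data": {"increments": [[0,0,0,0,0,0],[0,0,0,0,0,0],[0,0,0,0,0,0],[0,0,2.5,0,0,0],[0,0,5,0,0,0],[0,0,6.5,0,0,0]], "grip": 4}}

```text
t: 22.58
tool_pos: [0.5673, -0.0077, 0.1874]
tool_rot: [-0.0, 0.933, -0.36, 0.001]
force: [0.5, -0.3, -0.1]
grip_width: 0.0397
grip_force: 0.0
```

Call:
{"op": "move_arm", "data": {"increments": [[-2.1,-2.6,0,0,0,0.12],[-4.2,-5.2,0,0,0,0.24],[-6.3,-7.8,0,0,0,0.36],[-8.4,-10.4,0,0,0,0.48],[-10.6,-13,0,0,0,0.6],[-10.6,-13,0,0,0,0.72],[-10.6,-13,0,0,0,0.84],[-10.6,-13,0,0,0,0.96],[-10.6,-13,0,0,0,1.01],[-10.6,-13,0,0,0,1.01]]}}

```text
t: 23.42
tool_pos: [0.4604, -0.1376, 0.1853]
tool_rot: [-0.0, 0.991, 0.137, -0.0]
force: [0.4, 1.3, 0.5]
grip_width: 0.04
grip_force: 0.0
```

```bash
python3 -c "
from h import *
wings('w11')"
```

```text
t 23.4167 tcp [ 0.4604 -0.1376  0.1853] psi -74.3 F [0.4 1.3 0.5] w 0.04
px [136.  24.] 2158 med [ 0.5633 -0.0072  0.1432] mean [ 0.5633 -0.0073  0.1432] z [0.14  0.146] ang 136.8 ext [0.016 0.042]
px [354.  62.] 2106 med [ 0.5771 -0.1255  0.1431] mean [ 0.5772 -0.1256  0.1432] z [0.141 0.147] ang 98.1 ext [0.015 0.042]
px [129. 233.] 1512 med [ 0.4476 -0.021   0.1433] mean [ 0.4473 -0.0204  0.1433] z [0.14  0.147] ang 98.4 ext [0.015 0.043]
px [318. 263.] 1314 med [ 0.461  -0.1378  0.1433] mean [ 0.4602 -0.1378  0.1435] z [0.141 0.147] ang -163.8 ext [0.013 0.041]
stub
px [240. 152.] 5056 med [ 0.5128 -0.0726  0.1304] mean [ 0.5126 -0.0726  0.1304] z [0.129 0.132] ang 97.6 ext [0.049 0.049]
```

Call:
{"op": "move_arm", "data": {"increments": [[0,0,-2,0,0,0],[0,0,-4,0,0,0],[0,0,-5.5,0,0,0],[0,0,-6.5,0,0,0],[0,0,-6.5,0,0,0],[0,0,-6.5,0,0,0]]}}

```text
t: 23.97
tool_pos: [0.4607, -0.1371, 0.1203]
tool_rot: [-0.001, 0.991, 0.136, -0.0]
force: [-0.2, -0.1, 0.5]
grip_width: 0.0399
grip_force: 0.0
```

Call:
{"op": "move_arm", "data": {"increments": [[0,0,0,0,0,0],[0,0,0,0,0,0],[0,0,0,0,0,0],[0,0,0,0,0,0],[0,0,0,0,0,0]], "grip": 0}}

```text
t: 24.38
tool_pos: [0.4616, -0.1369, 0.1222]
tool_rot: [-0.0, 0.991, 0.136, 0.001]
force: [-1.1, 2.4, 9.0]
grip_width: 0.0136
grip_force: 41.4
```

Call:
{"op": "move_arm", "data": {"increments": [[0,0,0,0,0,-0.12],[0,0,0,0,0,-0.24],[0,0,0,0,0,-0.36],[0,0,0,0,0,-0.48],[0,0,0,0,0,-0.6],[0,0,0,0,0,-0.7],[0,0,0,0,0,-0.8],[0,0,0,0,0,-0.9],[0,0,0,0,0,-0.93],[0,0,0,0,0,-0.93]]}}

```text
t: 25.22
tool_pos: [0.4612, -0.1386, 0.1222]
tool_rot: [0.001, 0.946, -0.323, 0.002]
force: [-4.5, -2.6, 8.8]
grip_width: 0.014
grip_force: 42.2
```

```bash
python3 st.py
```

```text
t 25.2167 psi -127.73 tq [-0.437  0.895 -0.104] F [-4.5 -2.6  8.8] j [-0.52  0.24  1.84 -0.    1.06  1.71]
```

Call:
{"op": "move_arm", "data": {"increments": [[0,0,0,0,0,-0.03],[0,0,0,0,0,-0.06],[0,0,0,0,0,-0.09],[0,0,0,0,0,-0.09]]}}

```text
t: 25.55
tool_pos: [0.4613, -0.1388, 0.1222]
tool_rot: [0.001, 0.931, -0.365, 0.002]
force: [-3.1, -3.3, 9.0]
grip_width: 0.0146
grip_force: 43.0
```

```bash
python3 st.py
```

```text
t 25.55 psi -132.77 tq [-0.504  0.792  0.658] F [-3.1 -3.3  9. ] j [-0.52  0.24  1.84 -0.    1.06  1.8 ]
```

Call:
{"op": "move_arm", "data": {"increments": [[0,0,0,0,0,0],[0,0,0,0,0,0],[0,0,0,0,0,0],[0,0,2.5,0,0,0],[0,0,5,0,0,0],[0,0,6.5,0,0,0]], "grip": 4}}

```text
t: 26.05
tool_pos: [0.4614, -0.1376, 0.1878]
tool_rot: [-0.0, 0.931, -0.365, 0.001]
force: [0.3, 0.1, 0.8]
grip_width: 0.0397
grip_force: 0.0
```

Call:
{"op": "move_arm", "data": {"increments": [[-0.3,2.9,0,0,0,0.12],[-0.6,5.8,0,0,0,0.24],[-0.9,8.7,0,0,0,0.36],[-1.3,11.7,0,0,0,0.48],[-1.3,11.7,0,0,0,0.6],[-1.3,11.7,0,0,0,0.72],[-1.3,11.7,0,0,0,0.84],[-1.3,11.7,0,0,0,0.96],[-1.3,11.7,0,0,0,1.08],[-1.3,11.7,0,0,0,1.2]]}}

```text
t: 26.88
tool_pos: [0.4478, -0.0202, 0.1857]
tool_rot: [-0.0, 0.974, 0.228, 0.0]
force: [-0.3, -0.6, -0.5]
grip_width: 0.0402
grip_force: 0.0
```

Call:
{"op": "move_arm", "data": {"increments": [[0,0,0,0,0,0.12],[0,0,0,0,0,0.24],[0,0,0,0,0,0.36],[0,0,0,0,0,0.48],[0,0,0,0,0,0.6],[0,0,0,0,0,0.72],[0,0,0,0,0,0.84],[0,0,0,0,0,0.96],[0,0,0,0,0,1.08],[0,0,0,0,0,1.2]]}}

```text
t: 27.72
tool_pos: [0.4477, -0.0203, 0.1857]
tool_rot: [-0.0, 0.675, 0.738, -0.0]
force: [-0.4, 0.5, -0.2]
grip_width: 0.0402
grip_force: 0.0
```

Call:
{"op": "move_arm", "data": {"increments": [[0,0,0,0,0,0.066],[0,0,0,0,0,0.066],[0,0,0,0,0,0.066]]}}

```text
t: 27.97
tool_pos: [0.4478, -0.0202, 0.1856]
tool_rot: [-0.0, 0.654, 0.757, -0.0]
force: [-0.0, -0.4, 1.4]
grip_width: 0.0398
grip_force: 0.0
```

```bash
python3 -c "
from h import *
wings('w12')"
```

```text
t 27.9667 tcp [ 0.4478 -0.0202  0.1856] psi 8.4 F [-0.  -0.4  1.4] w 0.0398
px [318. 259.] 1327 med [ 0.4461 -0.0165  0.1432] mean [ 0.4461 -0.0173  0.1434] z [0.141 0.147] ang 99.2 ext [0.014 0.042]
px [502. 264.] 1235 med [ 0.5614 -0.0036  0.143 ] mean [ 0.5622 -0.0036  0.1432] z [0.14  0.147] ang 144.6 ext [0.016 0.042]
stub
```

Call:
{"op": "move_arm", "data": {"increments": [[-0.05,0.1,-2,0,0,0],[-0.05,0.1,-4,0,0,0],[-0.05,0.1,-5.5,0,0,0],[-0.05,0.1,-6.5,0,0,0],[-0.05,0.1,-6.5,0,0,0],[-0.05,0.1,-6.5,0,0,0]]}}

```text
t: 28.52
tool_pos: [0.447, -0.0191, 0.1203]
tool_rot: [-0.001, 0.653, 0.757, -0.001]
force: [0.5, 0.8, -1.1]
grip_width: 0.0403
grip_force: 0.0
```

Call:
{"op": "move_arm", "data": {"increments": [[0,0,0,0,0,0],[0,0,0,0,0,0],[0,0,0,0,0,0],[0,0,0,0,0,0],[0,0,0,0,0,0]], "grip": 0}}

```text
t: 28.93
tool_pos: [0.4474, -0.0196, 0.1221]
tool_rot: [0.0, 0.653, 0.758, -0.0]
force: [-4.3, 1.4, 10.5]
grip_width: 0.0133
grip_force: 53.4
```

Call:
{"op": "move_arm", "data": {"increments": [[0,0,0,0,0,-0.12],[0,0,0,0,0,-0.24],[0,0,0,0,0,-0.36],[0,0,0,0,0,-0.48],[0,0,0,0,0,-0.6],[0,0,0,0,0,-0.7],[0,0,0,0,0,-0.78],[0,0,0,0,0,-0.78]]}}

```text
t: 29.6
tool_pos: [0.4462, -0.0193, 0.1221]
tool_rot: [-0.0, 0.893, 0.451, -0.001]
force: [-8.9, -0.1, 17.3]
grip_width: 0.0141
grip_force: 53.8
```

```bash
python3 st.py
```

```text
t 29.6 psi -36.41 tq [-0.151  1.687 -0.117] F [-8.9 -0.1 17.3] j [-0.29  0.18  1.92 -0.    1.04  0.34]
```

Call:
{"op": "move_arm", "data": {"increments": [[0,0,0,0,0,-0.04],[0,0,0,0,0,-0.08],[0,0,0,0,0,-0.12],[0,0,0,0,0,-0.12]]}}

```text
t: 29.93
tool_pos: [0.4462, -0.0191, 0.1221]
tool_rot: [-0.0, 0.917, 0.398, -0.001]
force: [-7.8, 1.7, 17.2]
grip_width: 0.0142
grip_force: 49.4
```

```bash
python3 st.py
```

```text
t 29.9333 psi -43.06 tq [0.144 1.652 0.804] F [-7.8  1.7 17.2] j [-0.29  0.18  1.92 -0.    1.04  0.46]
```

Call:
{"op": "move_arm", "data": {"increments": [[0,0,0,0,0,0],[0,0,0,0,0,0],[0,0,0,0,0,0],[0,0,2.5,0,0,0],[0,0,5,0,0,0],[0,0,6.5,0,0,0]], "grip": 4}}

```text
t: 30.43
tool_pos: [0.448, -0.0193, 0.1877]
tool_rot: [0.0, 0.917, 0.398, 0.001]
force: [1.3, 0.4, 0.1]
grip_width: 0.0399
grip_force: 0.0
```

Call:
{"op": "move_arm", "data": {"increments": [[2.6,-2.1,0,0,0,0.12],[5.2,-4.2,0,0,0,0.24],[7.8,-6.3,0,0,0,0.36],[10.4,-8.4,0,0,0,0.48],[13.1,-10.65,0,0,0,0.6],[13.1,-10.65,0,0,0,0.72],[13.1,-10.65,0,0,0,0.84],[13.1,-10.65,0,0,0,0.893],[13.1,-10.65,0,0,0,0.893],[13.1,-10.65,0,0,0,0.893]]}}

```text
t: 31.27
tool_pos: [0.5783, -0.1256, 0.1854]
tool_rot: [-0.0, 0.656, 0.755, -0.0]
force: [-0.9, 0.9, 0.2]
grip_width: 0.0401
grip_force: 0.0
```

```bash
python3 -c "
from h import *
wings('w13')"
```

```text
t 31.2667 tcp [ 0.5783 -0.1256  0.1854] psi 8.0 F [-0.9  0.9  0.2] w 0.0401
px [111.  48.] 2326 med [ 0.4491 -0.0195  0.1433] mean [ 0.4485 -0.0194  0.1433] z [0.14  0.147] ang 51.5 ext [0.015 0.042]
px [327.  56.] 2100 med [ 0.5654 -0.0071  0.1432] mean [ 0.5656 -0.007   0.1433] z [0.141 0.147] ang 141.1 ext [0.015 0.042]
px [132. 256.] 1524 med [ 0.4608 -0.1367  0.1432] mean [ 0.4605 -0.1371  0.1432] z [0.14  0.147] ang 141.0 ext [0.014 0.042]
px [320. 261.] 1337 med [ 0.5783 -0.1232  0.1432] mean [ 0.5783 -0.1241  0.1434] z [0.141 0.147] ang 97.9 ext [0.014 0.042]
stub
px [228. 162.] 4957 med [ 0.513  -0.0717  0.1304] mean [ 0.5129 -0.0718  0.1304] z [0.129 0.132] ang -168.8 ext [0.05 0.05]
```

Call:
{"op": "move_arm", "data": {"increments": [[0,0.05,-2,0,0,0],[0,0.05,-4,0,0,0],[0,0.05,-5.5,0,0,0],[0,0.05,-6.5,0,0,0],[0,0.05,-6.5,0,0,0],[0,0.05,-6.5,0,0,0]]}}

```text
t: 31.82
tool_pos: [0.5782, -0.1251, 0.1204]
tool_rot: [-0.001, 0.656, 0.755, -0.0]
force: [-0.7, 0.3, 0.7]
grip_width: 0.0402
grip_force: 0.0
```

Call:
{"op": "move_arm", "data": {"increments": [[0,0,0,0,0,0],[0,0,0,0,0,0],[0,0,0,0,0,0],[0,0,0,0,0,0],[0,0,0,0,0,0]], "grip": 0}}

```text
t: 32.23
tool_pos: [0.5793, -0.1256, 0.1223]
tool_rot: [0.001, 0.655, 0.755, 0.0]
force: [-0.5, -0.3, 6.1]
grip_width: 0.0138
grip_force: 42.3
```

Call:
{"op": "move_arm", "data": {"increments": [[0,0,0,0,0,-0.12],[0,0,0,0,0,-0.24],[0,0,0,0,0,-0.36],[0,0,0,0,0,-0.48],[0,0,0,0,0,-0.6],[0,0,0,0,0,-0.7],[0,0,0,0,0,-0.8],[0,0,0,0,0,-0.84],[0,0,0,0,0,-0.88],[0,0,0,0,0,-0.88]]}}

```text
t: 33.07
tool_pos: [0.5787, -0.1255, 0.1223]
tool_rot: [0.001, 0.915, 0.404, 0.0]
force: [-1.8, -0.3, 7.1]
grip_width: 0.0141
grip_force: 42.7
```

```bash
python3 st.py
```

```text
t 33.0667 psi -42.35 tq [-0.118  0.6    0.674] F [-1.8 -0.3  7.1] j [-0.4   0.42  1.57 -0.    1.15  0.34]
```

Call:
{"op": "move_arm", "data": {"increments": [[0,0,0,0,0,0],[0,0,0,0,0,0],[0,0,0,0,0,0],[0,0,2.5,0,0,0],[0,0,5,0,0,0],[0,0,8,0,0,0],[-3,1,12,0,0,0],[-6,2,16,0,0,0],[-8,3,18,0,0,0],[-8,3,18,0,0,0]], "grip": 4}}

```text
t: 33.9
tool_pos: [0.4967, -0.0939, 0.3059]
tool_rot: [0.002, 0.915, 0.404, 0.002]
force: [2.2, 0.5, 0.5]
grip_width: 0.04
grip_force: 0.0
```

```bash
python3 - <<'E'
from h import *
wings('w14')
from rig import eyes
p,d=eyes.capture("scene"); cv2.imwrite("pics/s4.png",p[:,:,::-1])
E
```

```text
t 33.9 tcp [ 0.4967 -0.0939  0.3059] psi -42.3 F [2.2 0.5 0.5] w 0.04
px [309. 106.] 740 med [ 0.565  -0.0071  0.1432] mean [ 0.5651 -0.0069  0.1433] z [0.141 0.146] ang 141.0 ext [0.014 0.042]
px [401. 193.] 619 med [ 0.5776 -0.124   0.1431] mean [ 0.5777 -0.1247  0.1432] z [0.14  0.147] ang 50.5 ext [0.014 0.042]
px [228. 203.] 610 med [ 0.4476 -0.0192  0.1434] mean [ 0.4472 -0.0191  0.1434] z [0.141 0.147] ang 51.3 ext [0.014 0.042]
px [320. 280.] 521 med [ 0.46   -0.1374  0.1433] mean [ 0.4596 -0.1377  0.1433] z [0.14  0.147] ang 141.0 ext [0.014 0.041]
stub
px [315. 197.] 1878 med [ 0.5125 -0.0721  0.1304] mean [ 0.5124 -0.0722  0.1304] z [0.129 0.132] ang 49.8 ext [0.049 0.049]
```

View pics/s4.png

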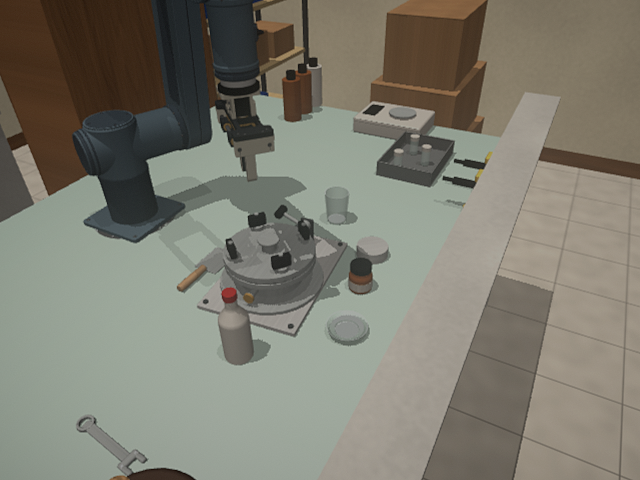

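All four wings lie square to their radii (141°, 51°, 141° and 51°). The lever is shut, with its crossbar at (281,211), the bystanders are where they were, and the arm is clear.

```bash
python3 -c "
from rig import r
print(r.close_job())"
```

```text
the job is handed in; nothing more can be done
None
```

The cam lever is snapped shut, and all four wing knobs were tightened crisscross (0, 2, 1, 3) in two rounds to their stops. The surrounding items look undisturbed, and the job was handed in at about 34 s; no verdict was returned.

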